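# Safety-check a second-hand hotplate and hold the tester's post half-way

### The job

Before this second-hand hotplate goes on sale, take the orange test probe out of its stand and touch its steel tip first to the steel stud in the green ring and then to the stud in the yellow ring, resting on each for about half a second. Then push the tester's brass-capped spring post half-way down with the probe's tip, so that its red lower half has just gone into the black collar and the white half still shows, never driving it down to its stop, and hold it there for at least two seconds: the program finishes while the gripper is still holding the probe and keeping the post half-way down. Leave the three pieces of glassware alone.

Things in the scene. Friction and masses are not known exactly. Their poses are not given: they have to be found in the camera images.
- probe_grip (a point): centre of the loose probe's orange handle: 22 x 22 mm square, 70 mm tall, flat sides square to this frame's x and y; z points up along the probe, away from the tip. The probe stands upright, tip down, in its stand. This point is 100 mm above the tip, 35 mm above the black round guard (30 mm across, 5 mm thick); below that a bare steel rod 8 mm across, 60 mm long.
- probe_tip (a point): lowest point of the probe's steel tip, on its axis, 100 mm below the handle's centre; the tip is round, 4 mm in radius. Same axes as the handle.
- probe: the whole test probe, stiff, 135 mm long, about 90 g; origin at its tip.
- stand_top (a point): centre of the hole's mouth in the top of the grey probe stand, a fixed block 75 x 75 x 65 mm with an upright hole 16 mm across. The probe's guard rests on the top and its 60 mm rod hangs in the hole with 4 mm of play all round: lift the probe straight up by more than 60 mm to free it. The stand is at the left or the right.
- hotplate: the white single hotplate, fixed, 220 x 220 mm, its top 75 mm above its origin, which is the centre of its underside on the table. A black disc of 120 mm diameter rises 13 mm above the top, centred 22 mm along its +x (away from the control knob on its -x face).
- green_point: fixed steel test stud in a flat green ring (36 mm across) on the hotplate's top, at one of its two corners on the knob's side (green and yellow swap at random). The stud is a flat-topped disc 18 mm across, 6 mm high; the origin is the centre of its foot, its touch face lies 6 mm above.
- yellow_point: the same kind of stud in a yellow ring, at the other of these corners; origin at the centre of its foot, touch face 6 mm above.
- tester: the yellow appliance tester with a grey face, display and keys: a fixed box 150 x 150 x 60 mm; origin at the centre of its underside. A black collar, 44 mm across, rises to 72 mm above the origin, centred 30 mm along the tester's +x; the post moves in it. May be at the left or the right.
- post_top (a point): centre of the flat top of the post's brass cap (32 mm across, 6 mm thick); it moves with the post. With the post out it is 26 mm above the collar's rim and 98 mm above the table; half-way down it is 16 mm above the rim. Between rim and cap one sees, from below, 10 mm of red and 10 mm of white.
- post (a joint): how far the post is pressed in, in m: 0 out, 0.010 half-way, 0.020 at its stop. Its spring pushes back with about 2 N at the start, 5 N half-way and 8 N at the stop, and it springs out when let go.
- tumbler: bystander: a loose green glass tumbler, 74 mm across, 85 mm tall; origin at the centre of its foot. Stands beyond the stand or the tester, left or right.
- goblet: bystander: a loose amber stemmed goblet, 74 mm across, 107 mm tall; origin at the centre of its foot. Stands beyond the stand or the tester, left or right.
- candle_cup: bystander: a loose red candle cup, 68 mm across, 60 mm tall; origin at the centre of its foot. Stands beyond the stand or the tester, left or right.
Mind the look-alikes: they are no part of the job. What is meant by the probe is not blue, and is the smaller of those in its own colour. Several things look just like the tester: the one meant starts farthest to the robot's right.

How it is judged:
By the outcome, as a careful person would: the job done as asked, in the order asked, and still so for the second after the job is handed in, while the arm keeps its last pose, push and grip.
It also fails if it takes over 61 s, if anything falls off the work surface, if the arm or the gripper's body presses on something with over 40 N, if the wrist force passes 120 N, or if a joint passes its speed limit or range.

### The arm

A 6-joint arm with a two-finger parallel gripper is mounted at the origin on the work surface. World frame = base frame: x ahead of the robot, y to its left, z up, the work surface at z = 0. Lengths are in m, angles in rad, forces in N, time in s.
With the tool pointing down it reaches from about 0.375 to 0.9 m from the base axis. Payload 3.1 kg.
Tool frame: the origin (TCP) lies between the finger pads; the fingertips stand 19 mm ahead of it and the grasp point (between the pads) is the TCP (env.tip_extent is the z of the fingertips in the tool frame, in m); z points along the fingers, y is the direction in which the jaws open and shut (so a half turn about z gives the same grasp; the last joint's range is limited). The gripper opens to 87 mm and grips with 3 to 60 N. Pads are 19 mm wide; open, the fingers measure 117 mm over their backs; the gripper's body (75 mm by 190 mm) begins 51 mm behind the grasp point.
Start: joints at [-1.508, 0.527, 1.433, -0, 1.181, -0.178], TCP at [0.15, -0.607, 0.242] pointing down, gripper open.
Joint ranges: [-3.08, 3.08], [-0.75, 2.2], [0.22, 2.44], [-1.43, 4.57], [0, 2.65], [-2.85, 2.85]. Speed limits (rad/s): [2.79, 2.79, 3.14, 3.14, 3.14, 3.14].

### API

Orientations are given as a unit quaternion [w, x, y, z].
In Python, from workcell import env, imaging, close_job gives the robot as it stands. The module is installed in compiled form; this text tells all that it offers.
- The arm moves only by the shell command python3 -m handwheel 'ROWS' [FORCE]. ROWS is JSON, a list of rows, each a list of 7 numbers: the shift along the tool's x, y, z in m, then the turn, a rotation vector about the tool's x, y, z in rad, then the opening in per cent of the stroke, from 0 (shut) to 100 (fully open). A call has 1 to 20 rows; each row is the pose to reach, as a shift and turn from the pose measured when the call began, along the tool's axes at that moment; what a row does not reach only later rows make up. A row lasts 1/10 s, in which the tool goes at most 50 mm and 8.59 degrees, less where a joint would pass 70% of its speed; a pose out of reach is approached as far as the arm can. A call with a gripper value outside its range is refused whole. The fingers move at their own pace and stop on an object; FORCE is the grip in N (left out, the last holds). Time passes only in rows, so rows that repeat a pose let the fingers close. It gives the time, the measured TCP pose, the force and the opening at its end, in the units of the state.
- env.observe(): the state, without advancing time (a new reading comes with each control period).
- imaging.read_camera(name): name is "scene" or "top" or "wrist"; returns a dict with "color" (420x560x3 uint8, red, green, blue), "vfov" (degrees; the focal length in pixels is half the picture's height over the tangent of half this angle, whatever the lens; pixels are square), "cx", "cy" (the principal point, pixels), "k1" (the pictures are not rectified: a ray, as slopes to the right and down, at radius r is drawn at 1 + k1 r^2 times it, then the intrinsics apply), "eye" and "attitude" of the camera in the world. Camera axes: x right, y down, z forward; pixel columns grow to the right and rows downward; lengths in m; the calibration is good to about 2 mm. A picture is of the moment at which its call begins. There is no depth.
- close_job(): hands the job in, once; it reports no verdict.
The state is a dict: "time_s": time; "qpos": joint angles; "qvel": joint speeds; "tau": joint torques, N m; "ee_pos": TCP position; "eef_rot": TCP orientation; "force": force on the tool from outside, world axes, zero at the start; "wrist_torque": the same for the moment, N m; "gripper_width": finger opening in m.
Only numpy, scipy, OpenCV 4.12 (cv2) and the standard library are available. Lean on these libraries where they do the work, as an engineer would, in place of code of your own. Each camera call takes 0.05 s, during which the arm holds its last target. There are 200 camera calls.

## Working session

There is one attempt and no reset: what is moved stays moved. The work goes in short steps, Python scripts to look and compute and a shell command to move; the robot and the scene stay as the last step left them, time stands still between calls to the robot, and variables do not carry over. Pictures are saved under pics/ and viewed, about 8 in all and at most 12, crops included, and the job is handed in when it is done.

```bash
mkdir -p pics; python3 - <<'E'
from workcell import env, imaging
import cv2,pickle
o=env.observe();print({k:o[k] for k in ('time_s','ee_pos','eef_rot','force','gripper_width')},env.tip_extent)
for n in('scene','top'):
    c=imaging.read_camera(n);pickle.dump(c,open(f'{n}0.pkl','wb'))
    cv2.imwrite(f'pics/{n}0.png',c['color'][:,:,::-1]);print(n,{k:v for k,v in c.items() if k!='color'})
E
```

```text
{'time_s': 0.0, 'ee_pos': array([ 0.14963117, -0.60611384,  0.24057477]), 'eef_rot': array([-1.07669849e-03,  9.92699023e-01,  1.20612965e-01,  5.88546053e-05]), 'force': array([ 0.59730279, -0.34622241,  0.98394619]), 'gripper_width': 0.08673302225916565} 0.019
scene {'vfov': 57.61680352442442, 'cx': 282.4650485320268, 'cy': 209.67058153267914, 'k1': -0.07959058941399508, 'eye': array([1.19378337, 0.44201519, 0.62738527]), 'attitude': array([-0.22886619,  0.41087642,  0.7754408 , -0.42129847])}
top {'vfov': 42.081801194162345, 'cx': 283.7429632328392, 'cy': 211.76020206409268, 'k1': -0.14583048438411458, 'eye': array([ 0.26261747, -0.04246907,  1.62987719]), 'attitude': array([ 0.06232322, -0.70142373,  0.70777015, -0.05640912])}
```

View pics/scene0.png

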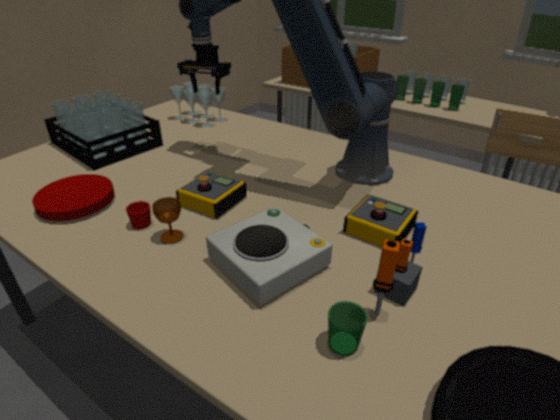

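View pics/top0.png

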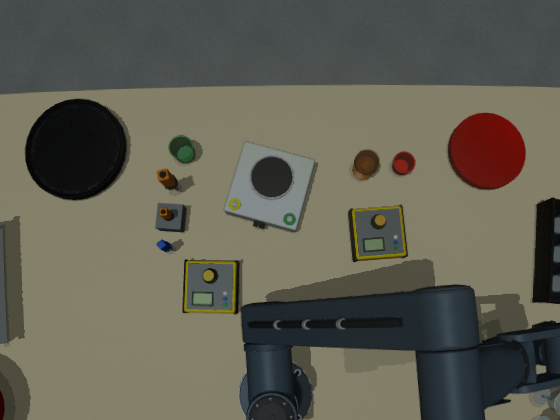

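The scene view shows two testers, with the goblet and candle cup beyond. In the top view the meant tester is the right one at (378,233), its post at (380,221). The small orange probe is in its stand at (168,214), between the big orange one (166,178) and the blue one (165,245). The green stud is at (289,219) and the yellow one at (234,204).

```bash
cat >h.py <<'E'
import numpy as np,cv2,pickle
from scipy.spatial.transform import Rotation as R
def q2R(q): return R.from_quat([q[1],q[2],q[3],q[0]]).as_matrix()
def K(c):
    f=c['color'].shape[0]/2/np.tan(np.radians(c['vfov']/2)); return f
def ray(c,p):
    f=K(c); d=(np.array(p,float)-[c['cx'],c['cy']])/f
    rd=np.hypot(*d); r=rd
    for _ in range(30): r=rd/(1+c['k1']*r*r)
    s=d*(r/rd if rd>0 else 1)
    v=q2R(c['attitude'])@np.array([s[0],s[1],1]); return v/np.linalg.norm(v)
def onz(c,p,z):
    v=ray(c,p); return c['eye']+v*(z-c['eye'][2])/v[2]
def proj(c,X):
    v=q2R(c['attitude']).T@(np.array(X,float)-c['eye']); s=v[:2]/v[2]
    return s*(1+c['k1']*(s@s))*K(c)+[c['cx'],c['cy']]
def tri(c1,p1,c2,p2):
    v1,v2=ray(c1,p1),ray(c2,p2)
    t=np.linalg.lstsq(np.c_[v1,-v2],c2['eye']-c1['eye'],rcond=None)[0]
    a,b=c1['eye']+v1*t[0],c2['eye']+v2*t[1]; return (a+b)/2,np.linalg.norm(a-b)
def blobs(c,lo,hi,amin=15,box=None):
    h=cv2.cvtColor(c['color'],cv2.COLOR_RGB2HSV); m=cv2.inRange(h,np.array(lo),np.array(hi))
    if box:
        k=np.zeros_like(m);x0,y0,x1,y1=box;k[y0:y1,x0:x1]=1;m*=k
    n,_,st,ce=cv2.connectedComponentsWithStats(m)
    return [(tuple(ce[i].round(1)),st[i].tolist()) for i in range(1,n) if st[i][4]>=amin],m
E
python3 - <<'E'
from h import *
T=pickle.load(open('top0.pkl','rb'));S=pickle.load(open('scene0.pkl','rb'))
for n,c in(('top',T),('scene',S)):
    for nm,lo,hi in(('orange',(3,150,60),(22,255,255)),('yellow',(23,120,100),(35,255,255)),('green',(50,60,50),(95,255,255)),('brown/blk',(0,0,0),(179,255,40))):
        print(n,nm,[b for b in blobs(c,lo,hi,25)[0] if b[1][4]<4000])
def crop(c,x0,y0,w,h,s): return cv2.resize(c['color'][y0:y0+h,x0:x0+w,::-1],None,fx=s,fy=s,interpolation=cv2.INTER_CUBIC)
a=np.hstack([crop(T,145,160,75,75,5),crop(T,345,200,75,75,5)]);b=np.hstack([crop(S,170,165,75,50,5),crop(S,365,215,75,50,5)])
b=cv2.resize(b,(750,250));cv2.imwrite('pics/crops.png',np.clip(1.5*np.vstack([a[:345],b]).astype(float),0,255).astype('uint8'))
E
```

```text
top orange [((np.float64(458.9), np.float64(143.9)), [450, 129, 20, 32, 135]), ((np.float64(466.6), np.float64(170.1)), [449, 144, 48, 44, 382]), ((np.float64(403.7), np.float64(162.1)), [393, 152, 22, 22, 313]), ((np.float64(364.1), np.float64(164.7)), [353, 156, 21, 18, 275]), ((np.float64(163.8), np.float64(176.9)), [157, 169, 14, 17, 128]), ((np.float64(365.4), np.float64(175.9)), [362, 174, 9, 5, 33]), ((np.float64(163.3), np.float64(212.7)), [159, 208, 10, 11, 54]), ((np.float64(379.8), np.float64(219.7)), [375, 215, 11, 11, 87])]
top yellow [((np.float64(234.1), np.float64(203.7)), [229, 198, 11, 12, 71]), ((np.float64(377.2), np.float64(233.8)), [352, 206, 54, 53, 443]), ((np.float64(210.6), np.float64(287.5)), [184, 261, 52, 52, 482]), ((np.float64(208.1), np.float64(275.1)), [203, 270, 11, 11, 92])]
top green [((np.float64(182.9), np.float64(148.6)), [169, 135, 25, 28, 404]), ((np.float64(289.1), np.float64(218.6)), [283, 213, 13, 12, 94]), ((np.float64(373.7), np.float64(244.0)), [364, 239, 20, 11, 187]), ((np.float64(201.4), np.float64(298.0)), [193, 293, 19, 11, 114])]
t
[... 3250 characters left out ...]
loat64(187.8)), [198, 183, 14, 9, 80]), ((np.float64(229.5), np.float64(200.9)), [214, 183, 32, 35, 430]), ((np.float64(377.7), np.float64(215.9)), [370, 210, 17, 11, 106]), ((np.float64(406.9), np.float64(228.8)), [395, 213, 22, 28, 159]), ((np.float64(345.1), np.float64(224.6)), [344, 218, 3, 14, 30]), ((np.float64(260.2), np.float64(241.5)), [236, 226, 50, 31, 1130]), ((np.float64(391.1), np.float64(243.3)), [388, 241, 8, 5, 29]), ((np.float64(401.5), np.float64(269.9)), [395, 267, 12, 6, 38]), ((np.float64(396.0), np.float64(290.4)), [374, 276, 45, 29, 592]), ((np.float64(360.7), np.float64(316.4)), [358, 310, 7, 12, 41]), ((np.float64(357.3), np.float64(334.2)), [352, 328, 10, 15, 55])]
```

View pics/crops.png

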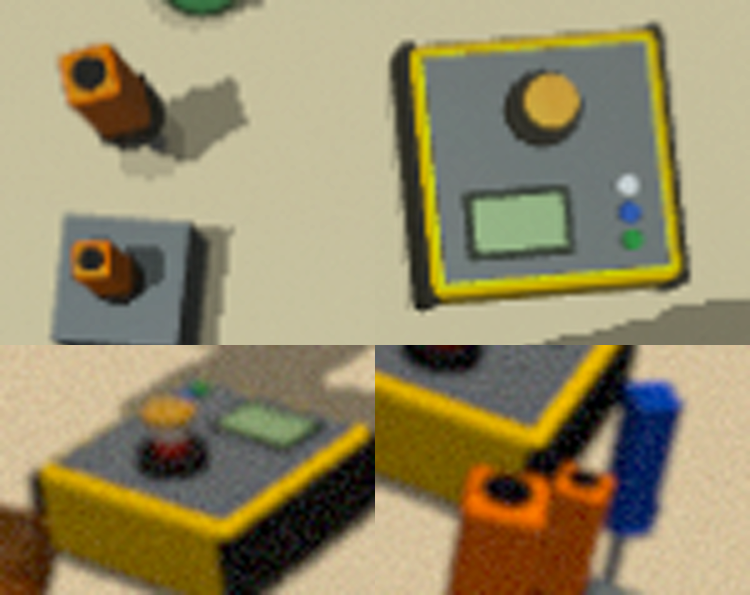

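```bash
python3 - <<'E'
from h import *
np.set_printoptions(precision=4,suppress=True)
T=pickle.load(open('top0.pkl','rb'));S=pickle.load(open('scene0.pkl','rb'))
print('handle top',onz(T,(163.4,212.4),.14),onz(S,(407,242),.14),tri(T,(163.4,212.4),S,(407,242)))
for p in((65,215),(193,226),(53,340)): print('stand',onz(T,(145+p[0]/5,160+p[1]/5),.065))
for nm,t,s,z in(('green',(289.1,218.6),(273,212.9),.075),('yellow',(234.1,203.7),(317.2,242.6),.075),('post',(379.8,219.7),(203.2,177),.098)):
    print(nm,onz(T,t,z),onz(S,s,z),tri(T,t,S,s))
h=pickle
for nm,p,z in(('bigprobe top',(162.8,174.6),.2),('blue',(163,244),.14),('goblet',(366,160),.107),('candle',(404,162),.06),('tumbler',(180,147),.085)): print(nm,onz(T,p,z))
print('disc',onz(T,(271.6,174.6),.088))
# tester edges
for p in((415,48),(655,33),(685,278),(437,297)): print('tst',onz(T,(345+(p[0]-375)/5,200+p[1]/5),.06))
# big probe: height from two views
print(tri(T,(163,174.6),S,(391,243)))
from workcell import env
o=env.observe();M=q2R(o['eef_rot']);print(o['ee_pos'],M)
E
```

```text
handle top [0.517  0.3052 0.14  ] [0.5165 0.3094 0.14  ] (array([0.5166, 0.3073, 0.1393]), np.float64(0.0040904790412836164))
stand [0.5581 0.3397 0.065 ]
stand [0.5507 0.2631 0.065 ]
stand [0.4838 0.3446 0.065 ]
green [ 0.5064 -0.0458  0.075 ] [ 0.5042 -0.0455  0.075 ] (array([ 0.5059, -0.0452,  0.0761]), np.float64(0.001396192500302732))
yellow [0.5517 0.1134 0.075 ] [0.5498 0.1143 0.075 ] (array([0.5512, 0.114 , 0.0758]), np.float64(0.0016518865549862605))
post [ 0.497 -0.304  0.098] [ 0.4916 -0.307   0.098 ] (array([ 0.4962, -0.303 ,  0.1013]), np.float64(0.001175328704698518))
bigprobe top [0.6109 0.2961 0.2   ]
blue [0.4283 0.3039 0.14  ]
goblet [ 0.6703 -0.2694  0.107 ]
candle [ 0.6761 -0.3903  0.06  ]
tumbler [0.7221 0.2746 0.085 ]
disc [0.634  0.0037 0.088 ]
tst [ 0.5335 -0.2328  0.06  ]
tst [ 0.5411 -0.3748  0.06  ]
tst [ 0.3968 -0.3863  0.06  ]
tst [ 0.3878 -0.2415  0.06  ]
(array([0.612 , 0.2984, 0.1937]), np.float64(0.0029453282387544902))
[ 0.1496 -0.6062  0.2407] [[ 0.9709  0.2395 -0.0001]
 [ 0.2395 -0.9709  0.0019]
 [ 0.0003 -0.0019 -1.    ]]
```

```bash
cat >go.py <<'E'
import sys;from h import *
from workcell import env
np.set_printoptions(precision=4,suppress=True)
# python3 go.py yawdeg x,y,z ... : shifts and rotvec from present pose; tool straight down
o=env.observe();M=q2R(o['eef_rot']);p=np.array(o['ee_pos']);y=np.radians(float(sys.argv[1]))
G=np.array([[np.cos(y),np.sin(y),0],[np.sin(y),-np.cos(y),0],[0,0,-1]])
print('t',round(o['time_s'],2),'p',p,'F',o['force'],'w',round(o['gripper_width'],4),'q',o['qpos'],'z',M[:,2],'yaw',np.degrees(np.arctan2(M[1,0],M[0,0])))
for a in sys.argv[2:]: print(a,'->',M.T@(np.array(eval(a))-p),'rot',R.from_matrix(M.T@G).as_rotvec())
E
python3 go.py -4.6 .48,-.35,.30 .517,0,.30 .517,.306,.29
```

```text
t 0.1 p [ 0.1496 -0.6062  0.2407] F [-0.1316  0.167  -0.5615] w 0.0872 q [-1.5075  0.5284  1.4337 -0.      1.1814 -0.1785] z [-0.0001  0.0019 -1.    ] yaw 13.854327282109963
.48,-.35,.30 -> [ 0.3821 -0.1697 -0.0589] rot [-0.0019 -0.      0.3221]
.517,0,.30 -> [ 0.5018 -0.5007 -0.0582] rot [-0.0019 -0.      0.3221]
.517,.306,.29 -> [ 0.5751 -0.7978 -0.0476] rot [-0.0019 -0.      0.3221]
```

```bash
python3 -m handwheel '[[0.38,-0.17,-0.06,0,0,0.32,100],[0.38,-0.17,-0.06,0,0,0.32,100],[0.38,-0.17,-0.06,0,0,0.32,100],[0.38,-0.17,-0.06,0,0,0.32,100],[0.38,-0.17,-0.06,0,0,0.32,100],[0.38,-0.17,-0.06,0,0,0.32,100],[0.38,-0.17,-0.06,0,0,0.32,100],[0.38,-0.17,-0.06,0,0,0.32,100],[0.38,-0.17,-0.06,0,0,0.32,100],[0.50,-0.50,-0.06,0,0,0.32,100],[0.50,-0.50,-0.06,0,0,0.32,100],[0.50,-0.50,-0.06,0,0,0.32,100],[0.50,-0.50,-0.06,0,0,0.32,100],[0.50,-0.50,-0.06,0,0,0.32,100],[0.50,-0.50,-0.06,0,0,0.32,100],[0.50,-0.50,-0.06,0,0,0.32,100],[0.575,-0.798,-0.048,0,0,0.32,100],[0.575,-0.798,-0.048,0,0,0.32,100],[0.575,-0.798,-0.048,0,0,0.32,100],[0.575,-0.798,-0.048,0,0,0.32,100]]'; python3 go.py -4.6 .517,.306,.29
```

```text
time_s: 2.1
ee_pos: [0.5157, 0.1996, 0.294]
eef_rot: [-0.001, 0.999, -0.039, -0.0]
force: [1.4, -0.2, -0.6]
gripper_width: 0.0871
t 2.1 p [0.5157 0.1996 0.294 ] F [ 1.4433 -0.2278 -0.6046] w 0.0871 q [0.1662 0.3708 1.5507 0.0019 1.2205 1.8146] z [-0.0008  0.0017 -1.    ] yaw -4.479962406334504
.517,.306,.29 -> [-0.007  -0.1062  0.0042] rot [-0.0017  0.0009  0.0021]
```

```bash
python3 -m handwheel '[[-0.007,-0.106,0.004,-0.002,0,0.002,100],[-0.007,-0.106,0.004,-0.002,0,0.002,100],[-0.007,-0.106,0.004,-0.002,0,0.002,100],[-0.007,-0.106,0.004,-0.002,0,0.002,100],[-0.007,-0.106,0.004,-0.002,0,0.002,100]]'; python3 go.py -4.6 .517,.306,.29; python3 - <<'E'
from h import *
from workcell import imaging
c=imaging.read_camera('wrist');pickle.dump(c,open('wrist1.pkl','wb'));cv2.imwrite('pics/wrist1.png',c['color'][:,:,::-1])
print(c['eye'],proj(c,(.517,.306,.14)),proj(c,(.517,.306,.065)))
E
```

```text
time_s: 2.6
ee_pos: [0.5167, 0.3047, 0.2898]
eef_rot: [0.001, 0.999, -0.04, -0.001]
force: [-0.1, 0.2, 0.7]
gripper_width: 0.087
t 2.6 p [0.5167 0.3047 0.2898] F [-0.1436  0.2377  0.719 ] w 0.087 q [ 0.3472  0.444   1.4392 -0.0009  1.2608  1.9987] z [-0.002  -0.0016 -1.    ] yaw -4.606556779189308
.517,.306,.29 -> [ 0.0002 -0.0013 -0.0002] rot [ 0.0018  0.0019 -0.0001]
[0.58419714 0.30042203 0.43326235] [282.43480904 207.31586163] [282.46169329 193.30965845]
```

View pics/wrist1.png

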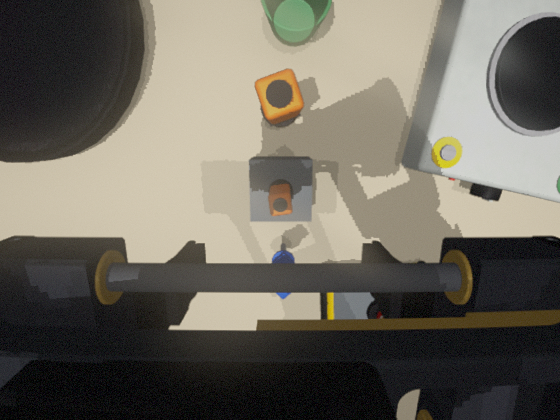

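The wrist view shows the handle top at about (281,206), where I predicted (282,207); the stand looks square to the picture. Next I measure the handle's yaw.

```bash
python3 - <<'E'
from h import *
c=pickle.load(open('wrist1.pkl','rb'))
b,m=blobs(c,(3,120,40),(22,255,255),20,(255,165,310,230));print(b)
cv2.imwrite('pics/w1c.png',np.clip(1.6*cv2.resize(c['color'][150:230,240:320,::-1],None,fx=7,fy=7,interpolation=cv2.INTER_CUBIC).astype(float),0,255).astype('uint8'))
E
```

```text
[((np.float64(282.5), np.float64(192.0)), [271, 184, 20, 23, 224]), ((np.float64(281.7), np.float64(212.2)), [273, 209, 19, 7, 67])]
```

View pics/w1c.png

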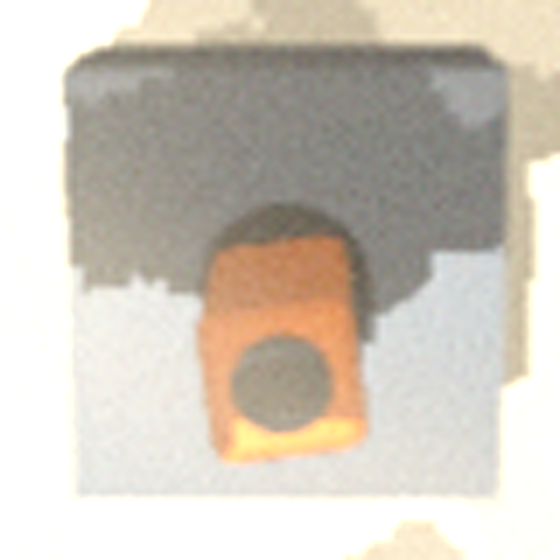

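```bash
python3 go.py 4 .5185,.3065,.2 .5185,.3065,.105
```

```text
t 2.65 p [0.5169 0.3043 0.29  ] F [-0.0215 -0.4232  0.1178] w 0.087 q [ 0.3462  0.4435  1.4394 -0.0007  1.2608  1.9988] z [-0.0018 -0.0014 -1.    ] yaw -4.671885656018253
.5185,.3065,.2 -> [ 0.0016 -0.0025  0.09  ] rot [ 0.0014  0.0018 -0.1514]
.5185,.3065,.105 -> [ 0.0017 -0.0026  0.185 ] rot [ 0.0014  0.0018 -0.1514]
```

```bash
python3 -m handwheel '[[0.002,-0.0025,0.04,0.001,0.002,-0.151,100],[0.002,-0.0025,0.08,0.001,0.002,-0.151,100],[0.002,-0.0025,0.11,0.001,0.002,-0.151,100],[0.002,-0.0025,0.14,0.001,0.002,-0.151,100],[0.002,-0.0025,0.165,0.001,0.002,-0.151,100],[0.002,-0.0025,0.185,0.001,0.002,-0.151,100],[0.002,-0.0025,0.185,0.001,0.002,-0.151,100],[0.002,-0.0025,0.185,0.001,0.002,-0.151,100]]'; python3 go.py 4 .5185,.3065,.105
python3 -m handwheel '[[0,0,0,0,0,0,50],[0,0,0,0,0,0,30],[0,0,0,0,0,0,20],[0,0,0,0,0,0,20],[0,0,0,0,0,0,10],[0,0,0,0,0,0,0],[0,0,0,0,0,0,0],[0,0,0,0,0,0,0]]' 35; python3 go.py 4 .5185,.3065,.2
```

```text
time_s: 3.45
ee_pos: [0.5194, 0.3049, 0.1053]
eef_rot: [0.0, 0.999, 0.034, 0.0]
force: [-0.0, -0.7, 0.1]
gripper_width: 0.0871
t 3.45 p [0.5194 0.3049 0.1053] F [-0.0238 -0.6901  0.1185] w 0.0871 q [ 0.3458  0.6763  1.6006 -0.0008  0.8648  1.8498] z [ 0.0001 -0.0006 -1.    ] yaw 3.8588117746385544
.5185,.3065,.105 -> [-0.0008 -0.0016  0.0003] rot [ 0.0006 -0.     -0.0025]
time_s: 4.25
ee_pos: [0.5193, 0.305, 0.1053]
eef_rot: [0.0, 0.999, 0.034, -0.0]
force: [-0.4, -0.6, 0.2]
gripper_width: 0.031
t 4.25 p [0.5193 0.305  0.1053] F [-0.392  -0.6161  0.2437] w 0.031 q [ 0.346   0.6764  1.6006 -0.0008  0.8648  1.8498] z [-0.     -0.0007 -1.    ] yaw 3.866066301783739
.5185,.3065,.2 -> [-0.0007 -0.0015 -0.0947] rot [ 0.0006  0.0001 -0.0023]
```

```bash
python3 -m handwheel '[[0,0,0,0,0,0,0],[0,0,0,0,0,0,0],[0,0,0,0,0,0,0],[0,0,0,0,0,0,0],[0,0,0,0,0,0,0]]' 35
```

```text
time_s: 4.75
ee_pos: [0.5193, 0.305, 0.1052]
eef_rot: [0.0, 0.999, 0.034, -0.0]
force: [-0.2, 0.2, -0.6]
gripper_width: 0.0218
```

Gripped at 21.8 mm, which matches the 22 mm handle. Lift straight up.

```bash
python3 -m handwheel '[[0,0,-0.02,0,0,0,0],[0,0,-0.04,0,0,0,0],[0,0,-0.065,0,0,0,0],[0,0,-0.09,0,0,0,0],[0,0,-0.12,0,0,0,0],[0,0,-0.15,0,0,0,0],[0,0,-0.175,0,0,0,0],[0,0,-0.175,0,0,0,0],[0,0,-0.175,0,0,0,0]]' 35; python3 go.py 4 .53,.09,.28; python3 - <<'E'
from h import *
from workcell import imaging,env
for n in('scene','top'):
    c=imaging.read_camera(n);o=env.observe();c['p']=o['ee_pos'];c['q']=o['eef_rot'];pickle.dump(c,open(n+'2.pkl','wb'))
    M=q2R(o['eef_rot']);print(n,proj(c,c['p']),proj(c,c['p']+M[:,2]*.1))
    if n=='scene':
        x,y=proj(c,c['p']+M[:,2]*.06).astype(int);print(x,y)
        cv2.imwrite('pics/s2.png',np.clip(1.5*cv2.resize(c['color'][y-60:y+60,x-60:x+60,::-1],None,fx=5,fy=5,interpolation=cv2.INTER_CUBIC).astype(float),0,255).astype('uint8'))
E
```

```text
time_s: 5.65
ee_pos: [0.519, 0.3049, 0.28]
eef_rot: [0.0, 0.999, 0.034, -0.0]
force: [0.3, -0.0, -1.3]
gripper_width: 0.0216
t 5.65 p [0.519  0.3049 0.28  ] F [ 0.2986 -0.0375 -1.2518] w 0.0216 q [ 0.3461  0.4557  1.4476 -0.0008  1.2387  1.8497] z [-0.0002 -0.0008 -1.    ] yaw 3.861471960829133
.53,.09,.28 -> [-0.0035  0.2152  0.0002] rot [ 0.0008  0.0002 -0.0024]
scene [417.60047834 184.07089406] [407.9785423  226.56064905]
411 210
top [151.43193726 202.90578294] [160.5208412  209.75372793]
```

View pics/s2.png

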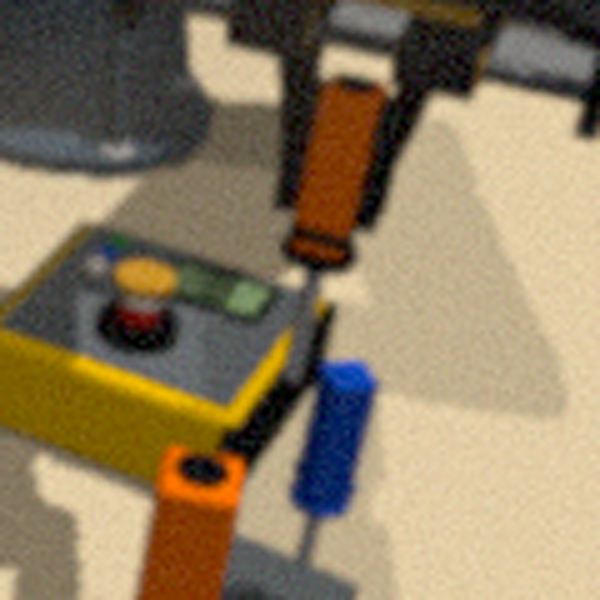

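The crop shows the probe held upright in the jaws, with its tip near scene pixel (410,227), predicted (408,227). On to the green stud.

```bash
python3 go.py 4 .5055,-.0455,.26 
```

```text
t 5.75 p [0.5182 0.3046 0.2784] F [-0.2928 -0.6488 -1.3541] w 0.0218 q [ 0.346   0.4576  1.4491 -0.0008  1.2389  1.8497] z [-0.0036 -0.002  -1.    ] yaw 3.860502511978244
.5055,-.0455,.26 -> [-0.0362  0.3484  0.0192] rot [ 0.0018  0.0037 -0.0024]
```

```bash
python3 -m handwheel '[[-0.004,0.03,0,0.002,0.004,0,0],[-0.008,0.075,0,0.002,0.004,0,0],[-0.012,0.12,0,0.002,0.004,0,0],[-0.017,0.165,0,0.002,0.004,0,0],[-0.022,0.21,0,0.002,0.004,0,0],[-0.026,0.25,0,0.002,0.004,0,0],[-0.03,0.29,0.01,0.002,0.004,0,0],[-0.034,0.325,0.02,0.002,0.004,0,0],[-0.036,0.348,0.02,0.002,0.004,0,0],[-0.036,0.348,0.02,0.002,0.004,0,0],[-0.036,0.348,0.02,0.002,0.004,0,0]]' 35; cat >look.py <<'E'
import sys;from h import *
from workcell import imaging,env
n=sys.argv[1];pts=[]
ims=[]
for k in('scene','top'):
    c=imaging.read_camera(k);o=env.observe();M=q2R(o['eef_rot'])
    pickle.dump(c,open(k+n+'.pkl','wb'))
    t=proj(c,o['ee_pos']+M[:,2]*.1);x,y=t.astype(int);x0,y0=max(0,x-30),max(0,y-40)
    print(k,'tip pred',t,'crop origin',x0,y0,'scale 6')
    ims.append(cv2.resize(c['color'][y0:y0+70,x0:x0+60,::-1],None,fx=6,fy=6,interpolation=cv2.INTER_CUBIC))
cv2.imwrite(f'pics/look{n}.png',np.clip(1.5*np.hstack(ims).astype(float),0,255).astype('uint8'))
E
python3 look.py 3; python3 go.py 4 .5055,-.0455,.19 .5055,-.0455,.181
```

```text
time_s: 6.85
ee_pos: [0.5049, -0.045, 0.2579]
eef_rot: [-0.001, 0.999, 0.033, -0.001]
force: [-0.5, 0.5, -1.7]
gripper_width: 0.0215
scene tip pred [273.14732346 185.54309022] crop origin 243 145 scale 6
top tip pred [288.4250362  214.38110485] crop origin 258 174 scale 6
t 6.95 p [ 0.5051 -0.044   0.2585] F [-0.447   0.4019 -0.8344] w 0.0216 q [-0.308   0.3477  1.7029  0.0008  1.0926  1.1942] z [-0.0014  0.0012 -1.    ] yaw 3.9054047441254935
.5055,-.0455,.19 -> [0.0003 0.0016 0.0685] rot [-0.0013  0.0013 -0.0017]
.5055,-.0455,.181 -> [0.0004 0.0016 0.0775] rot [-0.0013  0.0013 -0.0017]
```

View pics/look3.png

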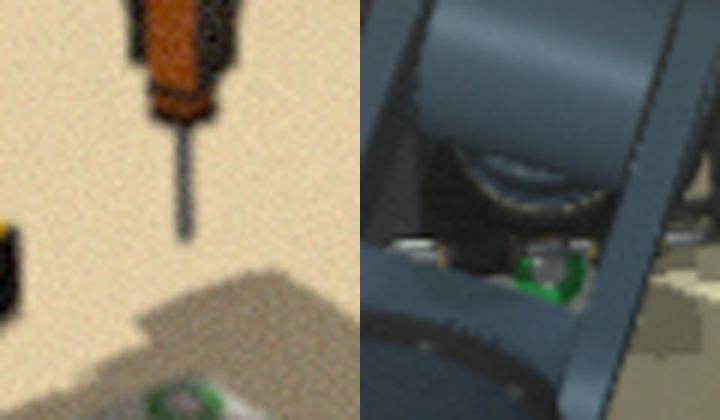

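Scene tip at (273.8,185.5), against a prediction of (273.1,185.5), straight over the green stud at (274,211).

```bash
python3 -m handwheel '[[0,0.0015,0.03,-0.001,0.001,0,0],[0,0.0015,0.055,-0.001,0.001,0,0],[0,0.0015,0.07,-0.001,0.001,0,0],[0,0.0015,0.074,-0.001,0.001,0,0],[0,0.0015,0.074,-0.001,0.001,0,0],[0,0.0015,0.074,-0.001,0.001,0,0]]' 35; python3 go.py 4 .5055,-.0455,.181
python3 -m handwheel '[[0,0,0.001,0,0,0,0],[0,0,0.0015,0,0,0,0],[0,0,0.002,0,0,0,0],[0,0,0.0025,0,0,0,0],[0,0,0.0025,0,0,0,0]]' 35
```

```text
time_s: 7.55
ee_pos: [0.5058, -0.045, 0.1853]
eef_rot: [0.0, 0.999, 0.035, 0.001]
force: [-0.9, 0.5, 0.1]
gripper_width: 0.0214
t 7.55 p [ 0.5058 -0.045   0.1853] F [-0.8986  0.5252  0.0686] w 0.0214 q [-0.3092  0.4525  1.7825  0.0003  0.9053  1.1922] z [ 0.0013 -0.0002 -1.    ] yaw 3.966547271411823
.5055,-.0455,.181 -> [-0.0004  0.0005  0.0043] rot [ 0.0003 -0.0013 -0.0006]
time_s: 8.05
ee_pos: [0.5058, -0.0451, 0.1828]
eef_rot: [0.0, 0.999, 0.035, 0.001]
force: [0.5, -1.2, -1.2]
gripper_width: 0.0218
```

```bash
python3 -m handwheel '[[0,0,0.0005,0,0,0,0],[0,0,0.001,0,0,0,0],[0,0,0.0015,0,0,0,0],[0,0,0.0015,0,0,0,0]]' 35;python3 -m handwheel '[[0,0,0.0005,0,0,0,0],[0,0,0.001,0,0,0,0],[0,0,0.001,0,0,0,0]]' 35
```

```text
time_s: 8.45
ee_pos: [0.5057, -0.0451, 0.1812]
eef_rot: [0.0, 0.999, 0.034, 0.001]
force: [-0.8, -0.3, -0.7]
gripper_width: 0.0216
time_s: 8.75
ee_pos: [0.5058, -0.0451, 0.1806]
eef_rot: [0.0, 0.999, 0.035, 0.001]
force: [-0.6, 0.2, 4.5]
gripper_width: 0.0219
```

Contact at about 5 N, with TCP z = 0.1806 (expected 0.181). Hold for 0.8 s, then lift.

```bash
python3 -m handwheel '[[0,0,0.0002,0,0,0,0],[0,0,0.0002,0,0,0,0],[0,0,0.0002,0,0,0,0],[0,0,0.0002,0,0,0,0],[0,0,0.0002,0,0,0,0],[0,0,0.0002,0,0,0,0],[0,0,0.0002,0,0,0,0],[0,0,0.0002,0,0,0,0]]' 35; python3 -m handwheel '[[0,0,-0.01,0,0,0,0],[0,0,-0.03,0,0,0,0],[0,0,-0.05,0,0,0,0],[0,0,-0.05,0,0,0,0]]' 35; python3 go.py 4 .551,.1138,.23 .551,.1138,.185
```

```text
time_s: 9.55
ee_pos: [0.5059, -0.0451, 0.1806]
eef_rot: [0.0, 0.999, 0.035, 0.001]
force: [0.0, 0.5, 5.2]
gripper_width: 0.0216
time_s: 9.95
ee_pos: [0.5077, -0.0456, 0.2329]
eef_rot: [0.001, 0.999, 0.035, 0.004]
force: [-0.6, 0.0, -1.0]
gripper_width: 0.0219
t 9.95 p [ 0.5077 -0.0456  0.2329] F [-0.5654  0.036  -0.9882] w 0.0219 q [-0.3093  0.3821  1.733   0.0004  1.0185  1.1922] z [ 0.0076 -0.0021 -1.    ] yaw 3.9616560181439744
.551,.1138,.23 -> [ 0.0542 -0.1561  0.0029] rot [ 0.0026 -0.0075 -0.0007]
.551,.1138,.185 -> [ 0.0538 -0.1562  0.0479] rot [ 0.0026 -0.0075 -0.0007]
```

```bash
python3 -m handwheel '[[0.014,-0.04,0,0.002,-0.007,0,0],[0.03,-0.08,0,0.002,-0.007,0,0],[0.042,-0.12,0,0.002,-0.007,0,0],[0.054,-0.156,0.003,0.002,-0.007,0,0],[0.054,-0.156,0.003,0.002,-0.007,0,0],[0.054,-0.156,0.003,0.002,-0.007,0,0],[0.054,-0.156,0.003,0.002,-0.007,0,0]]' 35; python3 look.py 4; python3 go.py 4 .551,.1138,.185
```

```text
time_s: 10.65
ee_pos: [0.5503, 0.1129, 0.2291]
eef_rot: [0.001, 0.999, 0.034, -0.001]
force: [-0.2, -0.5, -1.4]
gripper_width: 0.0219
scene tip pred [317.80879712 223.5762916 ] crop origin 287 183 scale 6
top tip pred [232.53200542 200.56172685] crop origin 202 160 scale 6
t 10.75 p [0.5506 0.1125 0.2296] F [-0.8557  0.8169 -0.242 ] w 0.0218 q [ 0.0032  0.4575  1.6056 -0.0011  1.0787  1.507 ] z [-0.0002 -0.0009 -1.    ] yaw 3.863741498866527
.551,.1138,.185 -> [ 0.0005 -0.0013  0.0446] rot [ 0.0009  0.0003 -0.0024]
```

View pics/look4.png

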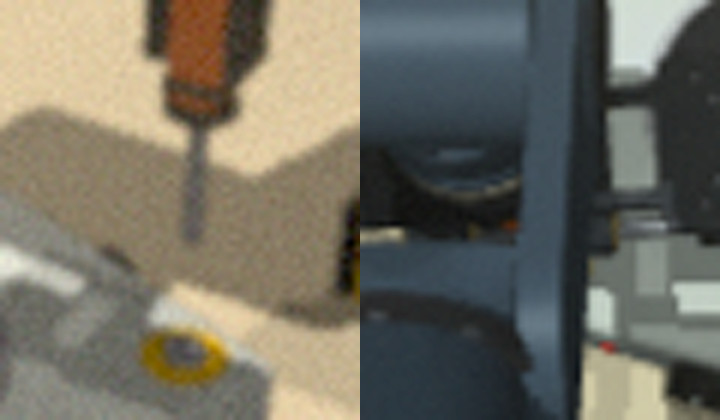

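The tip is at scene pixel (318.7,223) and the yellow stud below it at (317.5,242), as predicted. Descend.

```bash
python3 -m handwheel '[[0,-0.001,0.02,0.001,0,-0.002,0],[0,-0.001,0.036,0.001,0,-0.002,0],[0,-0.001,0.045,0.001,0,-0.002,0],[0,-0.001,0.045,0.001,0,-0.002,0],[0,-0.001,0.046,0.001,0,-0.002,0],[0,-0.001,0.0465,0.001,0,-0.002,0],[0,-0.001,0.047,0.001,0,-0.002,0],[0,-0.001,0.047,0.001,0,-0.002,0]]' 35
python3 -m handwheel '[[0,0,0.0005,0,0,0,0],[0,0,0.001,0,0,0,0],[0,0,0.0015,0,0,0,0],[0,0,0.0015,0,0,0,0]]' 35; python3 go.py 4
```

```text
time_s: 11.55
ee_pos: [0.5508, 0.1135, 0.1831]
eef_rot: [-0.0, 0.999, 0.035, 0.0]
force: [0.4, 0.0, -0.6]
gripper_width: 0.0216
time_s: 11.95
ee_pos: [0.5507, 0.1135, 0.1815]
eef_rot: [-0.0, 0.999, 0.035, 0.0]
force: [0.1, -0.5, -1.3]
gripper_width: 0.0217
t 11.95 p [0.5507 0.1135 0.1815] F [ 0.0685 -0.5308 -1.2945] w 0.0217 q [0.0045 0.5217 1.6517 0.0001 0.9676 1.5057] z [ 0.0005  0.0001 -1.    ] yaw 3.988198659227774
```

```bash
python3 -m handwheel '[[0,0,0.0005,0,0,0,0],[0,0,0.001,0,0,0,0],[0,0,0.0013,0,0,0,0],[0,0,0.0013,0,0,0,0]]' 35
```

```text
time_s: 12.35
ee_pos: [0.5508, 0.1135, 0.1807]
eef_rot: [-0.0, 0.999, 0.035, 0.0]
force: [-1.3, -0.5, 3.6]
gripper_width: 0.022
```

```bash
python3 -m handwheel '[[0,0,0.0003,0,0,0,0],[0,0,0.0003,0,0,0,0],[0,0,0.0003,0,0,0,0],[0,0,0.0003,0,0,0,0],[0,0,0.0003,0,0,0,0],[0,0,0.0003,0,0,0,0],[0,0,0.0003,0,0,0,0],[0,0,0.0003,0,0,0,0]]' 35; python3 -m handwheel '[[0,0,-0.01,0,0,0,0],[0,0,-0.03,0,0,0,0],[0,0,-0.055,0,0,0,0],[0,0,-0.07,0,0,0,0],[0,0,-0.07,0,0,0,0],[0,0,-0.07,0,0,0,0]]' 35; python3 go.py 4 .4955,-.3045,.245
```

```text
time_s: 13.15
ee_pos: [0.5508, 0.1135, 0.1806]
eef_rot: [-0.0, 0.999, 0.035, 0.001]
force: [-2.1, 0.4, 5.5]
gripper_width: 0.0218
time_s: 13.75
ee_pos: [0.5505, 0.1135, 0.2503]
eef_rot: [-0.0, 0.999, 0.035, 0.0]
force: [0.7, 0.1, -2.0]
gripper_width: 0.0221
t 13.75 p [0.5505 0.1135 0.2503] F [ 0.7349  0.1401 -1.9969] w 0.0221 q [0.0046 0.4319 1.5832 0.0001 1.1254 1.5057] z [ 0.001   0.0001 -1.    ] yaw 3.990376843329917
.4955,-.3045,.245 -> [-0.084   0.4132  0.0053] rot [ 0.     -0.001  -0.0002]
```

```bash
python3 -m handwheel '[[-0.006,0.03,0,0,0,0,0],[-0.015,0.075,0,0,0,0,0],[-0.024,0.12,0,0,0,0,0],[-0.033,0.165,0,0,0,0,0],[-0.042,0.21,0,0,0,0,0],[-0.052,0.255,0,0,0,0,0],[-0.061,0.3,0,0,-0.001,0,0],[-0.07,0.34,0,0,-0.001,0,0],[-0.078,0.38,0.005,0,-0.001,0,0],[-0.084,0.413,0.005,0,-0.001,0,0],[-0.084,0.413,0.005,0,-0.001,0,0],[-0.084,0.413,0.005,0,-0.001,0,0],[-0.084,0.413,0.005,0,-0.001,0,0]]' 35; python3 look.py 5; python3 go.py 4 .4955,-.3045,.2
```

```text
time_s: 15.05
ee_pos: [0.4949, -0.3028, 0.2442]
eef_rot: [-0.001, 0.999, 0.035, -0.001]
force: [-0.3, 0.5, -0.9]
gripper_width: 0.0218
scene tip pred [201.91050428 163.59226582] crop origin 171 123 scale 6
top tip pred [382.05998806 217.73737907] crop origin 352 177 scale 6
t 15.15 p [ 0.4954 -0.3027  0.2448] F [ 1.1134  0.5801 -0.6754] w 0.0216 q [-0.7409  0.4643  1.5421  0.0002  1.1368  0.7585] z [-0.001   0.0012 -1.    ] yaw 4.085666421538042
.4955,-.3045,.2 -> [0.     0.0019 0.0448] rot [-0.0013  0.0009  0.0015]
```

View pics/look5.png

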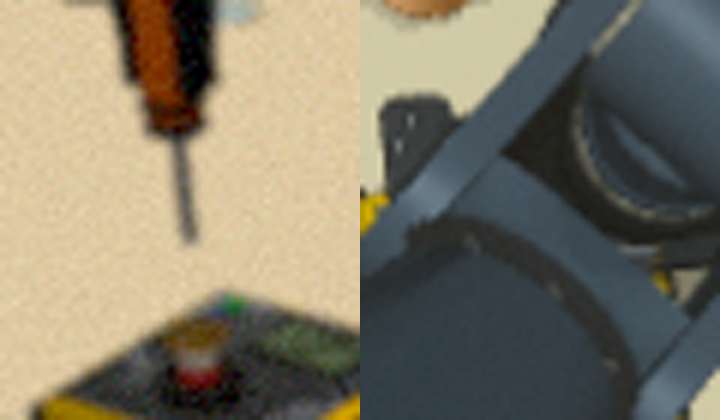

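The tip at (202.7,163.3) lines up over the brass cap at (204,178) once the lean of the vertical in this view is allowed for. Go down to just above the cap, then press slowly.

```bash
python3 -m handwheel '[[0,0.002,0.02,-0.001,0.001,0.001,0],[0,0.002,0.037,-0.001,0.001,0.001,0],[0,0.002,0.044,-0.001,0.001,0.001,0],[0,0.002,0.045,-0.001,0.001,0.001,0],[0,0.002,0.045,-0.001,0.001,0.001,0]]' 35; python3 go.py 4 .4955,-.3045,.1876
python3 -m handwheel '[[0,0,0.001,0,0,0,0],[0,0,0.002,0,0,0,0],[0,0,0.003,0,0,0,0],[0,0,0.004,0,0,0,0],[0,0,0.004,0,0,0,0]]' 35
```

```text
time_s: 15.65
ee_pos: [0.4959, -0.3043, 0.2002]
eef_rot: [0.0, 0.999, 0.036, 0.0]
force: [1.0, -0.7, -1.6]
gripper_width: 0.0217
t 15.65 p [ 0.4959 -0.3043  0.2002] F [ 0.9642 -0.745  -1.6192] w 0.0217 q [-0.7425  0.52    1.5856  0.0003  1.0355  0.7571] z [ 0.0005 -0.0001 -1.    ] yaw 4.0725859024694815
.4955,-.3045,.1876 -> [-0.0004  0.0001  0.0126] rot [ 0.0001 -0.0005  0.0013]
time_s: 16.15
ee_pos: [0.4963, -0.3046, 0.1966]
eef_rot: [0.0, 0.999, 0.035, 0.001]
force: [-0.2, -0.3, 0.4]
gripper_width: 0.0222
```

Contact begins at about 0.197, as expected. Press to about 0.188.

```bash
python3 -m handwheel '[[0,0,0.0015,0,0,0,0],[0,0,0.003,0,0,0,0],[0,0,0.0045,0,0,0,0],[0,0,0.006,0,0,0,0],[0,0,0.007,0,0,0,0],[0,0,0.0075,0,0,0,0],[0,0,0.0075,0,0,0,0],[0,0,0.0075,0,0,0,0]]' 35;python3 look.py 6; python3 go.py 4 .4955,-.3045,.1876
```

```text
time_s: 16.95
ee_pos: [0.4963, -0.3046, 0.1892]
eef_rot: [0.0, 0.999, 0.035, 0.001]
force: [-0.4, 0.5, 3.4]
gripper_width: 0.0216
scene tip pred [202.92833107 180.46533912] crop origin 172 140 scale 6
top tip pred [379.53701113 220.38197538] crop origin 349 180 scale 6
t 17.05 p [ 0.4963 -0.3046  0.1892] F [-0.3815  0.5433  3.7427] w 0.0217 q [-0.7425  0.5346  1.5954  0.0005  1.0098  0.7571] z [ 0.0016 -0.0009 -1.    ] yaw 4.064004485092889
.4955,-.3045,.1876 -> [-0.0008 -0.0002  0.0016] rot [ 0.001  -0.0015  0.0011]
```

View pics/look6.png

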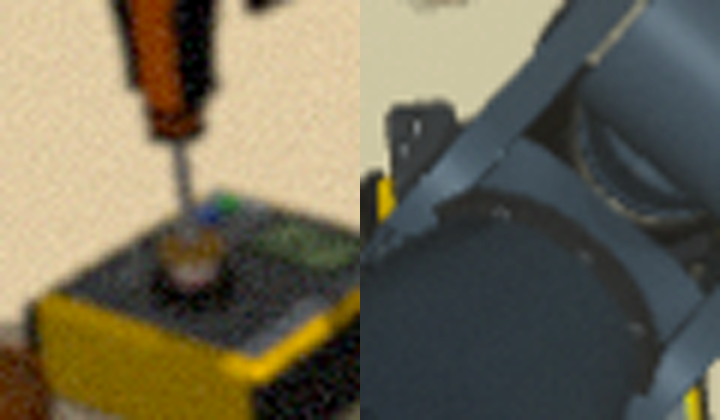

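The crop shows the cap down, mostly white showing and a trace of red left; the guard sits where expected, so the probe has not slipped. The force fits about 8.5 mm of press, so 1.7 mm more is needed.

```bash
python3 -m handwheel '[[0,0,0.0006,0,0,0,0],[0,0,0.0012,0,0,0,0],[0,0,0.0017,0,0,0,0],[0,0,0.0017,0,0,0,0],[0,0,0.0017,0,0,0,0],[0,0,0.0017,0,0,0,0]]' 35; python3 go.py 4; python3 - <<'E'
from h import *
from workcell import imaging,env
cs=[imaging.read_camera('scene') for _ in range(6)]
a=np.mean([c['color'] for c in cs],0);c=cs[0]
p=np.array(env.observe()['ee_pos']);print(p)
for d in (.0997,): print('tip',proj(c,p-[0,0,d]))
print('rim front, white/red split', [proj(c,(.4958,-.3045,z)) for z in(.072,.078,.082,.088)])
a=a[150:210,170:240,::-1].astype(np.uint8)
b=pickle.load(open('scene0.pkl','rb'))['color'][150:210,170:240,::-1]
cv2.imwrite('pics/final.png',np.clip(1.8*cv2.resize(np.hstack([b,a]),None,fx=5.5,fy=5.5,interpolation=cv2.INTER_CUBIC).astype(float),0,255).astype('uint8'))
E
```

```text
time_s: 17.65
ee_pos: [0.4963, -0.3047, 0.1875]
eef_rot: [0.0, 0.999, 0.035, 0.001]
force: [-0.1, 1.0, 4.0]
gripper_width: 0.0218
t 17.65 p [ 0.4963 -0.3047  0.1875] F [-0.1334  0.9957  4.0285] w 0.0218 q [-0.7425  0.5369  1.5968  0.0005  1.0061  0.757 ] z [ 0.0016 -0.0009 -1.    ] yaw 4.067519646824783
[ 0.49629023 -0.30467392  0.18752446]
tip [203.02404313 180.85727837]
rim front, white/red split [array([203.71778554, 185.47602993]), array([203.51548267, 183.71419009]), array([203.3801396 , 182.53420634]), array([203.17641141, 180.75604866])]
```

View pics/final.png

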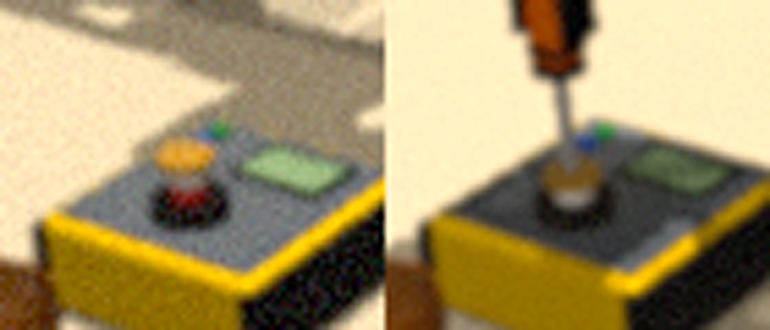

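White shows and the red is gone; the tip sits on the cap at (203,181). Hold for 2.4 s, then check and hand in.

```bash
python3 -m handwheel '[[0,0,0,0,0,0,0],[0,0,0,0,0,0,0],[0,0,0,0,0,0,0],[0,0,0,0,0,0,0],[0,0,0,0,0,0,0],[0,0,0,0,0,0,0],[0,0,0,0,0,0,0],[0,0,0,0,0,0,0],[0,0,0,0,0,0,0],[0,0,0,0,0,0,0],[0,0,0,0,0,0,0],[0,0,0,0,0,0,0]]' 35; python3 -m handwheel '[[0,0,0.0001,0,0,0,0],[0,0,0.0001,0,0,0,0],[0,0,0.0001,0,0,0,0],[0,0,0.0001,0,0,0,0],[0,0,0.0001,0,0,0,0],[0,0,0.0001,0,0,0,0],[0,0,0.0001,0,0,0,0],[0,0,0.0001,0,0,0,0],[0,0,0.0001,0,0,0,0],[0,0,0.0001,0,0,0,0],[0,0,0.0001,0,0,0,0],[0,0,0.0001,0,0,0,0]]' 35
```

```text
time_s: 19.15
ee_pos: [0.4963, -0.3047, 0.1875]
eef_rot: [0.0, 0.999, 0.035, 0.001]
force: [0.1, 0.5, 4.4]
gripper_width: 0.0216
time_s: 20.35
ee_pos: [0.4963, -0.3047, 0.1874]
eef_rot: [0.001, 0.999, 0.035, 0.001]
force: [-0.2, 1.1, 4.2]
gripper_width: 0.0214
```

```bash
python3 -c "
from workcell import close_job;print(close_job())"
```

```text
the job is handed in; nothing more can be done
None
```

The job is handed in at about 20.4 s, with the gripper still holding the small orange probe and the right-hand tester's post pressed about half-way.

- **Touches:** I rested the tip on the green stud first, then on the yellow one, for about 0.8 s each at roughly 5–6 N. Contact came at TCP z = 0.1806, where I expected 0.181.
- **Post:** I pressed it slowly and held it for about 2.7 s. The last readings were TCP z = 0.1874 (about 10.2 mm of press) and 4.2 N. With the sensor's offset of about −1 N, that fits the 5 N expected half-way.
- **Last picture:** taken at the start of the hold, it shows white above the collar and no red. The post never came near its stop.
- **Disagreements:** the cameras differed by 1–4 mm on some points, which is within what the studs and cap allow. The handle was turned about 9° from the stand, so I turned the gripper to match.
- **Glassware:** no move went near it, but I did not check it again in a picture after the start.

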